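# Let the steam out of the warming cabinet

## Task

Let the steam out of the warming cabinet: pull the orange vent knob straight out until it snaps into its outer position and stays there by itself (the orange flap on top stands open), let go of it and leave it out, untouched, for at least two seconds, then push it back until it is fully home. Leave the black light knob as it is set, do not disturb the bowl, rolling pin and jar, and finish clear of everything.

Things in the scene. Friction and masses are not known exactly. Their poses are not given: they have to be found in the camera images.
- vent (a joint): travel of the orange vent knob in m: 0 fully in (vent shut), 0.030 out in its detent (vent open), hard stop at 0.031. Spring-held at both ends; it resists with up to about 8 N and flips over by itself once past half-way (0.015), in either direction, settling within 1 s. The orange flap on the cabinet's top lifts as it comes out
- vent_grip (a point): grip or hook point of the orange vent knob, a paddle 70 mm wide (y), 18 thick (x), 56 tall (z, up): mid width and thickness, 18 mm below its top edge, 125 mm above the table. x points level into the cabinet, square to its front: pull along -x, push along +x. A 12 mm stem leaves the back low, its top 24 mm below this point. Fully in, the gap from back to cabinet is 40 mm: a finger fits in
- dimmer_grip (a point): the same point on the black light-dimmer knob: same shape, height and axes as the vent knob, 220 mm to the left or right of it on the same front (the side varies). It slides stiffly over 0 to 30 mm and may stand anywhere in that range; it must stay as found (within 8 mm)
- cabinet: fixed aluminium warming cabinet, 300 mm deep (x), 460 wide (y), 140 high (15 mm above the knobs' grip points); origin at the centre of its underside; both knobs on the front, facing its -x, 110 mm either side of the middle. On top, at least 90 mm back from the front edge: vent flap (behind the vent knob, 65 mm high when open), amber lens (behind the light knob) and a fixed steel pot, 96 mm high
- bowl_center (a point): middle of the bystander glass bowl on the table, 170 mm across, 75 mm high; point 35 mm above the table. Not to be moved
- pin_center (a point): centre of the bystander wooden rolling pin lying on the table, 44 mm thick, 310 mm long along its x axis. Not to be moved
- jar_center (a point): middle of the bystander blue storage jar with wooden cap on the table, 90 mm across, 140 mm high; point 70 mm above the table. Not to be moved

How it is judged:
By the outcome, as a careful person would: the job done as asked, in the order asked, and still so for the second after the job is handed in, with the robot touching nothing.
It also fails if it takes over 35 s, if anything falls off the work surface, if the arm or the gripper's body presses on something with over 40 N, if the wrist force passes 120 N, or if a joint passes its speed limit or range.

## Robot

A 6-joint arm with a two-finger parallel gripper is mounted at the origin on the work surface. World frame = base frame: x ahead of the robot, y to its left, z up, the work surface at z = 0. Lengths are in m, angles in rad, forces in N, time in s.
With the tool pointing down it reaches from about 0.225 to 0.875 m from the base axis. Payload 3.4 kg.
Tool frame: the origin (TCP) lies between the finger pads; the fingertips stand 14 mm ahead of it and the grasp point (between the pads) lies 5 mm behind it; x points along the fingers, y is the direction in which the jaws open and shut, and the axes are right-handed (so a half turn about x gives the same grasp; the last joint's range is limited). The gripper opens to 85 mm and grips with 20 to 120 N. Pads are 22 mm wide; open, the fingers measure 114 mm over their backs; the gripper's body (76 mm by 85 mm) begins 54 mm behind the grasp point. The pads swing forward as they close: fully open they stand 13 mm farther back than shut.
Start: joints at [1.009, 0.276, 1.505, -0, 1.361, -0.121], TCP at [0.245, 0.52, 0.245] pointing down, gripper open.
Joint ranges: [-2.89, 2.89], [-0.75, 2.08], [0.22, 2.7], [-1.18, 4.32], [0.11, 2.71], [-2.7, 2.7]. Speed limits (rad/s): [2.57, 2.57, 3.14, 3.14, 3.14, 3.14].

## Interface

Orientations are given as a unit quaternion [x, y, z, w].
In Python, from plant import r, eyes gives the robot as it stands.
- The arm moves only by the tool arm_command, never from a script. Its argument "rows" is one flat list of numbers, 7 for each row, row after row: the turn, a rotation vector about the tool's x, y, z in rad, then the shift along the tool's x, y, z in m, then the gripper's target within -1 to 1 (shut at 1, half-way at 0, fully open at -1). In form: [wx, wy, wz, dx, dy, dz, gripper, wx, wy, wz, dx, dy, dz, gripper, ...]. A call has exactly 10 rows; each row is the pose to reach, as a shift and turn from the pose measured when the call began, along the tool's axes at that moment; what a row does not reach only later rows make up. A row lasts 1/10 s, in which the tool goes at most 50 mm and 8.59 degrees, less where a joint would pass 70% of its speed; a pose out of reach is approached as far as the arm can. A call with a gripper value outside its range is refused whole. The fingers move at their own pace and stop on an object; "force" is the grip in N (left out, the last holds). Time passes only in rows, so rows that repeat a pose let the fingers close, or fill a call up. It gives the time, the measured TCP pose, the force and the opening at its end, in the units of the state.
- r.sense(): the state, without advancing time (a new reading comes with each control period).
- eyes.read_camera(name): name is "scene" or "top" or "wrist"; returns a dict with "pixels" (480x640x3 uint8, red, green, blue), "intrinsics" (3x3 intrinsics, pixels), "origin" and "orientation" of the camera in the world. Camera axes: x right, y down, z forward; pixel columns grow to the right and rows downward; lengths in m; the calibration is good to about 2 mm. A picture is of the moment at which its call begins. There is no depth.
- r.close_job(): hands the job in, once; it reports no verdict.
The state is a dict: "clock": time; "qpos": joint angles; "qvel": joint speeds; "joint_torque": joint torques, N m; "position": TCP position; "tcp_rot": TCP orientation; "ft_force": force on the tool from outside, world axes, zero at the start; "moment": the same for the moment, N m; "width": finger opening in m.
Only numpy, scipy, OpenCV 4.12 (cv2) and the standard library are available. Lean on these libraries where they do the work, as an engineer would, in place of code of your own. Each camera call takes 0.05 s, during which the arm holds its last target.

## Working session

There is one attempt and no reset: what is moved stays moved. The work goes in short steps, Python scripts to look and compute and a tool call to move; the robot and the scene stay as the last step left them, time stands still between calls to the robot, and variables do not carry over. Pictures are saved under pics/ and viewed, and the job is handed in when it is done.

Besides the shell and the picture viewer there is one more tool, called after "Emit:" as name(argument=value, ...), one argument or row to a line, values as JSON. arm_command: Moves the arm, as the interface text tells. Its arguments: {"type":"object","properties":{"rows":{"type":"array"},"force":{"type":"number"}},"required":["rows"]}

```bash
mkdir -p pics; ls
python3 - <<'E'
from plant import r, eyes
import cv2
s=r.sense();print({k:s[k] for k in("clock","position","tcp_rot","width","ft_force")})
for n in("scene","top"):
    c=eyes.read_camera(n);cv2.imwrite(f"pics/{n}0.png",c["pixels"][:,:,::-1]);print(n,c["intrinsics"],c["origin"],c["orientation"])
E
```

```text
pics
{'clock': 0.0, 'position': array([0.2450687 , 0.5195971 , 0.24444476]), 'tcp_rot': array([ 0.15398346,  0.69022179, -0.15520669,  0.68977813]), 'width': 0.08558864817908196, 'ft_force': array([-0.38115787, -0.06890917,  0.63510815])}
scene [[448.82760578   0.         314.23715667]
 [  0.         448.82760578 245.85166449]
 [  0.           0.           1.        ]] [1.43505122 0.71397006 0.83689199] [ 0.38576185  0.78818675 -0.43291812 -0.20623131]
top [[518.47126264   0.         329.28031388]
 [  0.         518.47126264 231.26528427]
 [  0.           0.           1.        ]] [0.27388031 0.02423732 1.46634366] [-0.6878312   0.71837576 -0.07708575  0.06987346]
```

View pics/scene0.png

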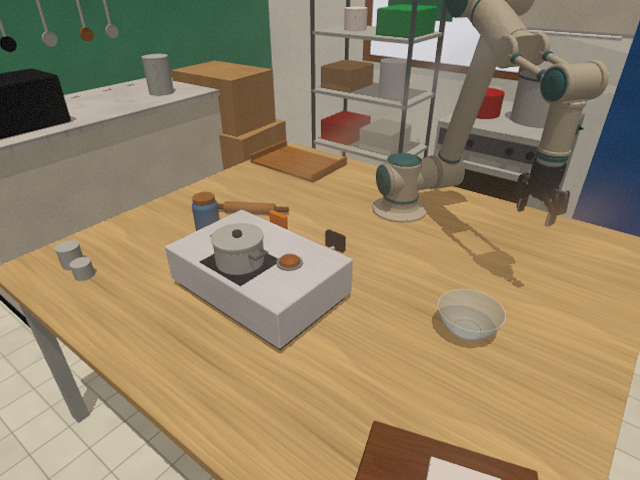

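View pics/top0.png

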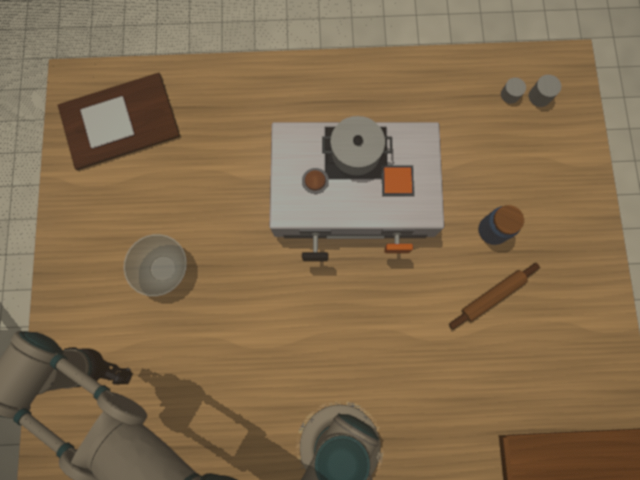

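The top view shows the orange vent knob at about (398,248) and the black dimmer to its left at (315,257). The bowl is at (156,266), the pin at (495,297) and the jar at (503,222). The knobs are in front of the cabinet and clear of the bystanders. Next I measure them.

```bash
cat > h.py <<'E'
from plant import r, eyes
import cv2, numpy as np
from scipy.spatial.transform import Rotation as R
def ray(c,uv):
    K=np.array(c["intrinsics"]);p=np.linalg.solve(K,np.array([uv[0],uv[1],1.]))
    return np.array(c["origin"]),R.from_quat(c["orientation"]).apply(p)
def onz(c,uv,z):
    o,d=ray(c,uv);return o+d*(z-o[2])/d[2]
def blobs(img,lo,hi,amin=20):
    m=cv2.inRange(cv2.cvtColor(img,cv2.COLOR_RGB2HSV),lo,hi)
    cs,_=cv2.findContours(m,cv2.RETR_EXTERNAL,cv2.CHAIN_APPROX_NONE)
    return [k for k in cs if cv2.contourArea(k)>amin]
E
python3 - <<'E'
from h import *
c=eyes.read_camera("top");im=c["pixels"]
for k in blobs(im,(3,190,110),(14,255,255)):
    b=cv2.minAreaRect(k);print("orange",np.round(b[0],1),np.round(b[1],1),b[2],[np.round(onz(c,p,0.143)[:2],4) for p in cv2.boxPoints(b)])
for k in blobs(im[200:300,250:450],(0,0,0),(180,255,45)):
    b=cv2.boundingRect(k+[250,200]);print("dark",b)
# cabinet top
m=cv2.inRange(cv2.cvtColor(im,cv2.COLOR_RGB2HSV),(0,0,140),(180,45,255));m[:100]=0;m[260:]=0;m[:,:250]=0;m[:,460:]=0
cs,_=cv2.findContours(m,cv2.RETR_EXTERNAL,cv2.CHAIN_APPROX_NONE);k=max(cs,key=cv2.contourArea);b=cv2.minAreaRect(k)
print("cab",b,[np.round(onz(c,p,0.14)[:2],4) for p in cv2.boxPoints(b)])
ap=cv2.approxPolyDP(cv2.convexHull(k),5,True)[:,0];print([(tuple(p),np.round(onz(c,p,0.14)[:2],4)) for p in ap])
crop=cv2.resize(im[200:290,260:460],None,fx=4,fy=4,interpolation=cv2.INTER_CUBIC);cv2.imwrite("pics/crop0.png",crop[:,:,::-1])
s=eyes.read_camera("scene");i2=s["pixels"]
for k in blobs(i2,(3,190,110),(14,255,255)):
    print("scene orange",cv2.boundingRect(k),cv2.minAreaRect(k))
cv2.imwrite("pics/crop1.png",cv2.resize(i2[190:270,230:370],None,fx=5,fy=5,interpolation=cv2.INTER_CUBIC)[:,:,::-1])
print(R.from_quat(r.sense()["tcp_rot"]).as_matrix())
E
```

```text
orange [399.  246.5] [24.  5.] 0.0 [array([ 0.4998, -0.1429]), array([ 0.5129, -0.1438]), array([ 0.5102, -0.2062]), array([ 0.4971, -0.2052])]
orange [397.5 180. ] [22. 23.] 90.0 [array([ 0.7169, -0.1548]), array([ 0.7143, -0.2165]), array([ 0.6532, -0.2118]), array([ 0.6558, -0.1508])]
cab ((356.0, 175.0), (104.0, 172.0), 90.0) [array([0.8629, 0.153 ]), array([ 0.8433, -0.3174]), array([ 0.5525, -0.2915]), array([0.5718, 0.1589])]
[((np.int32(437), np.int32(123)), array([ 0.8439, -0.3037])), ((np.int32(442), np.int32(226)), array([ 0.5552, -0.2917])), ((np.int32(270), np.int32(227)), array([0.5718, 0.1589])), ((np.int32(273), np.int32(123)), array([0.8626, 0.1448]))]
scene orange (270, 210, 16, 14) ((279.0000305175781, 215.50001525878906), (19.091880798339844, 6.363960266113281), 45.0)
[[-6.15615041e-04  4.26671334e-01  9.04406542e-01]
 [-9.70404450e-04  9.04406033e-01 -4.26671754e-01]
 [-9.99999340e-01 -1.14030568e-03 -1.42722196e-04]]
```

View pics/crop0.png

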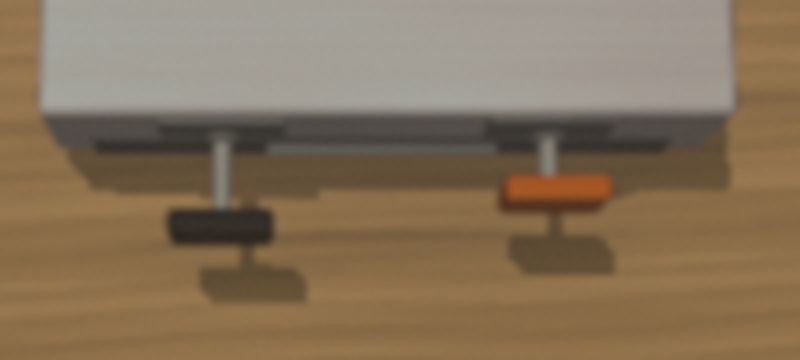

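View pics/crop1.png

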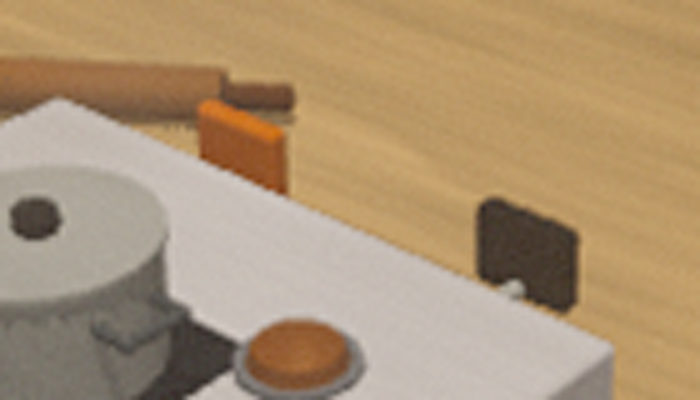

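Cabinet yaw comes out near -2.4°, and the vent grip is near (0.505, -0.174, 0.125). The dimmer sits about 18 mm further out than the vent knob. First move is to a hover point above the vent knob, with the jaws along the pull direction.

```bash
cat >> h.py <<'E'
def goal(pos,yaw=-0.042):
    s=r.sense();Rt=R.from_quat(s["tcp_rot"]).as_matrix()
    y=np.array([np.cos(yaw),np.sin(yaw),0]);x=np.array([0,0,-1.]);G=np.c_[x,y,np.cross(x,y)]
    w=R.from_matrix(Rt.T@G).as_rotvec();d=Rt.T@(np.array(pos)-s["position"])
    print("t",round(s["clock"],2),"pos",np.round(s["position"],4),"q",np.round(s["qpos"],2),"F",np.round(s["ft_force"],1),"w",round(s["width"],4))
    print("turn",np.round(w,4),"shift",np.round(d,4))
E
python3 -c "
from h import *
goal((0.500,-0.174,0.28))"
```

```text
t 0.2 pos [0.2452 0.5198 0.2448] q [ 1.01  0.28  1.51  0.    1.36 -0.12] F [-0.  -0.1 -0. ] w 0.0853
turn [1.172e+00 5.000e-04 1.100e-03] shift [-0.0347 -0.5188  0.5265]
```

Emit:
arm_command(
  rows=[0.07,0,0,-0.01,-0.03,0.03,0,0.14,0,0,-0.02,-0.06,0.06,0,0.21,0,0,-0.03,-0.09,0.09,0,0.28,0,0,-0.035,-0.12,0.12,0,0.35,0,0,-0.035,-0.15,0.15,0,0.42,0,0,-0.035,-0.18,0.18,0,0.49,0,0,-0.035,-0.21,0.21,0,0.56,0,0,-0.035,-0.24,0.24,0,0.63,0,0,-0.035,-0.27,0.27,0,0.7,0,0,-0.035,-0.3,0.3,0],
)

```text
clock: 1.2
position: [0.3886, 0.1189, 0.2801]
tcp_rot: [0.382, 0.595, -0.383, 0.595]
ft_force: [0.6, -0.1, -0.1]
width: 0.0426
```

```bash
python3 -c "
from h import *
goal((0.500,-0.174,0.28))"
```

```text
t 1.2 pos [0.3886 0.1189 0.2801] q [ 0.13 -0.    1.76 -0.    1.39 -0.3 ] F [ 0.6 -0.1 -0.1] w 0.0426
turn [4.693e-01 7.000e-04 2.000e-04] shift [ 0.0004 -0.02    0.3127]
```

Emit:
arm_command(
  rows=[0.07,0,0,0,-0.003,0.04,0,0.14,0,0,0,-0.006,0.08,0,0.21,0,0,0,-0.009,0.12,0,0.28,0,0,0,-0.012,0.16,0,0.35,0,0,0,-0.014,0.2,0,0.42,0,0,0,-0.016,0.24,0,0.469,0,0,0,-0.018,0.28,0,0.469,0,0,0,-0.02,0.313,0,0.469,0,0,0,-0.02,0.313,0,0.469,0,0,0,-0.02,0.313,0],
)

```text
clock: 2.2
position: [0.4999, -0.1745, 0.2797]
tcp_rot: [-0.51, -0.49, 0.511, -0.489]
ft_force: [-1.3, 0.1, -0.4]
width: 0.0431
```

Run:
```python
from h import *
goal((0.505,-0.174,0.28))
c=eyes.read_camera("wrist");cv2.imwrite("pics/w1.png",c["pixels"][:,:,::-1]);im=c["pixels"]
for k in blobs(im,(3,190,90),(14,255,255),100):
    b=cv2.minAreaRect(k);print("orange",np.round(b[0],1),np.round(b[1],1),b[2],[np.round(onz(c,p,0.143)[:2],4) for p in cv2.boxPoints(b)])
t=eyes.read_camera("top");cv2.imwrite("pics/t1.png",t["pixels"][:,:,::-1])
```

```text
t 2.2 pos [ 0.4999 -0.1745  0.2797] q [-0.47  0.19  1.54 -0.    1.42 -0.42] F [-1.3  0.1 -0.4] w 0.0431
turn [-0.0011 -0.0005  0.0015] shift [-0.0003  0.0051 -0.0008]
orange [326.5 214. ] [64. 21.] 90.0 [array([ 0.5002, -0.1411]), array([ 0.5154, -0.1417]), array([ 0.5141, -0.1906]), array([ 0.498, -0.19 ])]
orange [573. 227.] [ 92. 108.] 90.0 [array([ 0.6472, -0.1465]), array([ 0.7253, -0.1498]), array([ 0.7396, -0.2223]), array([ 0.6555, -0.2188])]
```

View pics/w1.png

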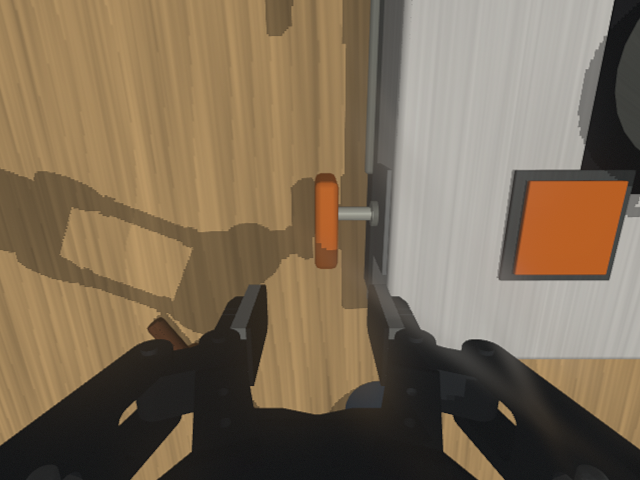

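The wrist view shows the knob at columns 315–338 and rows 174–268, which puts its centre near (0.507, -0.176). The fingers straddle it on the pull axis. I descend so the grasp sits slightly above the grip point and the tips clear the stem.

Emit:
arm_command(
  rows=[0,0,0,0.02,0.004,0.001,0,0,0,0,0.045,0.007,0.001,0,0,0,0,0.07,0.007,0.001,0,0,0,0,0.09,0.007,0.001,0,0,0,0,0.105,0.007,0.001,0,0,0,0,0.12,0.007,0.001,0,0,0,0,0.135,0.007,0.001,0,0,0,0,0.147,0.007,0.001,0,0,0,0,0.154,0.007,0.001,0,0,0,0,0.154,0.007,0.001,0],
)

```text
clock: 3.3
position: [0.5058, -0.1738, 0.1255]
tcp_rot: [-0.51, -0.491, 0.51, -0.489]
ft_force: [-0.3, -0.1, 0.5]
width: 0.0429
```

Run:
```python
from h import *
goal((0.507,-0.1755,0.126))
for n in("wrist","top"):
  c=eyes.read_camera(n);im=c["pixels"]
  if n=="top": im=cv2.resize(im[150:300,250:470],None,fx=3,fy=3)
  cv2.imwrite(f"pics/{n}2.png",im[:,:,::-1])
```

```text
t 3.3 pos [ 0.5058 -0.1738  0.1255] q [-0.46  0.31  1.77 -0.    1.06 -0.42] F [-0.3 -0.1  0.5] w 0.0429
turn [ 0.0015 -0.0009  0.0024] shift [-0.0005  0.0013  0.0017]
```

View pics/wrist2.png

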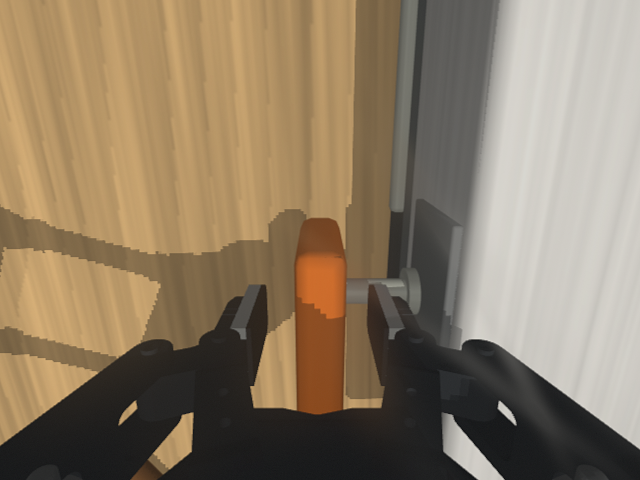

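View pics/top2.png

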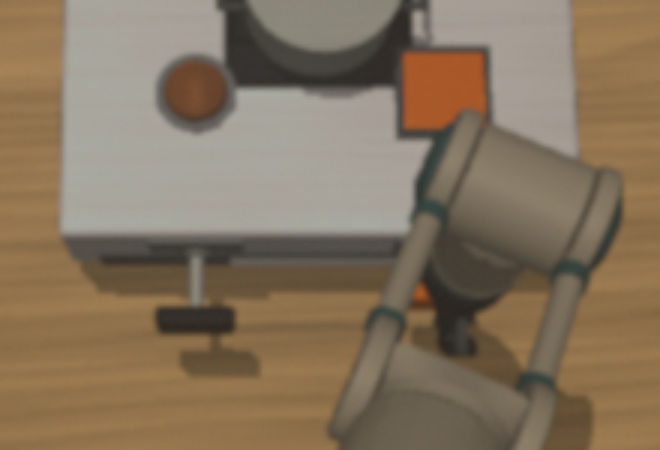

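The paddle (columns 297–346) is centred between the pads (265–370). Closing on it.

Emit:
arm_command(
  rows=[0,0,0,0,0,0,1,0,0,0,0,0,0,1,0,0,0,0,0,0,1,0,0,0,0,0,0,1,0,0,0,0,0,0,1,0,0,0,0,0,0,1,0,0,0,0,0,0,1,0,0,0,0,0,0,1,0,0,0,0,0,0,1,0,0,0,0,0,0,1],
  force=30,
)

```text
clock: 4.4
position: [0.5067, -0.1747, 0.1275]
tcp_rot: [-0.51, -0.489, 0.51, -0.49]
ft_force: [-1.9, 0.6, 6.0]
width: 0.0178
```

Gripped, with a width of 17.8 mm matching the paddle's thickness. Pulling straight out.

Emit:
arm_command(
  rows=[0,0,0,0,-0.004,0,1,0,0,0,0,-0.008,0,1,0,0,0,0,-0.012,0,1,0,0,0,0,-0.016,0,1,0,0,0,0,-0.02,0,1,0,0,0,0,-0.024,0,1,0,0,0,0,-0.027,0,1,0,0,0,0,-0.03,0,1,0,0,0,0,-0.03,0,1,0,0,0,0,-0.03,0,1],
)

```text
clock: 5.4
position: [0.4769, -0.1734, 0.1275]
tcp_rot: [0.51, 0.489, -0.51, 0.49]
ft_force: [-0.6, 0.3, 2.2]
width: 0.0176
```

Run:
```python
from h import *
goal((0.4765,-0.174,0.126))
for n in("wrist","scene"):
  c=eyes.read_camera(n);im=c["pixels"]
  if n=="scene": im=cv2.resize(im[170:320,150:370],None,fx=3,fy=3)
  cv2.imwrite(f"pics/{n}3.png",im[:,:,::-1])
```

```text
t 5.4 pos [ 0.4769 -0.1734  0.1275] q [-0.49  0.27  1.83 -0.    1.04 -0.45] F [-0.6  0.3  2.2] w 0.0176
turn [ 0.0014  0.0007 -0.0008] shift [ 0.0015 -0.0004  0.0006]
```

View pics/wrist3.png

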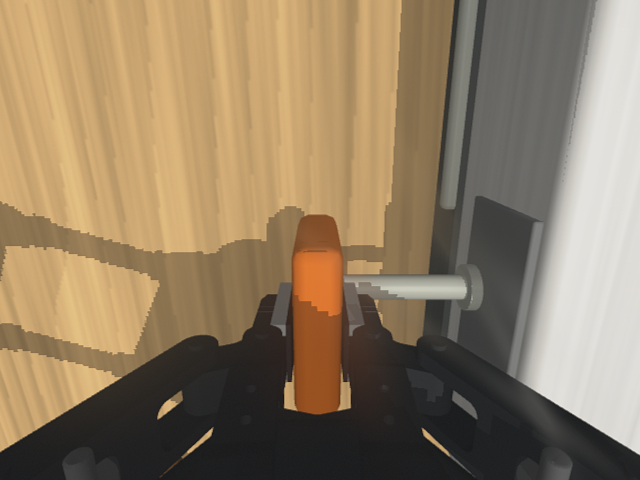

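View pics/scene3.png

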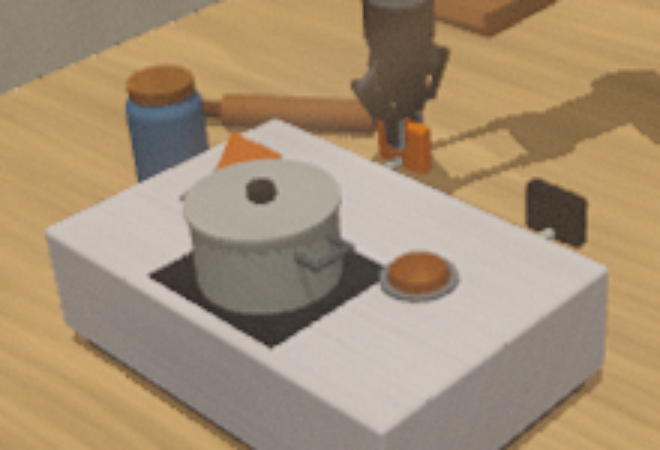

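The stem is out by about 30 mm and the flap stands open at (250,150) in the crop. Now I release in place, then lift clear.

Emit:
arm_command(
  rows=[0,0,0,0,0,0,0,0,0,0,0,0,0,0,0,0,0,0,0,0,0,0,0,0,0,0,0,0,0,0,0,0,0,0,0,0,0,0,-0.01,0,0,0,0,0,0,-0.03,0,0,0,0,0,0,-0.055,0,0,0,0,0,0,-0.08,0,0,0,0,0,0,-0.1,0,0,0],
)

```text
clock: 6.5
position: [0.4773, -0.1736, 0.2298]
tcp_rot: [0.51, 0.489, -0.51, 0.491]
ft_force: [-0.5, 0.4, 0.0]
width: 0.0426
```

Run:
```python
from h import *
goal((0.42,-0.173,0.126))
for n in("wrist","scene"):
  c=eyes.read_camera(n);im=c["pixels"]
  if n=="wrist":
    for k in blobs(im,(3,190,90),(14,255,255),100):
      b=cv2.minAreaRect(k);print("orange",np.round(b[0],1),np.round(b[1],1),b[2],[np.round(onz(c,p,0.143)[:2],4) for p in cv2.boxPoints(b)])
  if n=="scene": im=cv2.resize(im[170:320,150:370],None,fx=3,fy=3)
  cv2.imwrite(f"pics/{n}4.png",im[:,:,::-1])
```

```text
t 6.5 pos [ 0.4773 -0.1736  0.2298] q [-0.49  0.18  1.67 -0.    1.28 -0.44] F [-0.5  0.4  0. ] w 0.0426
turn [ 0.0014  0.0017 -0.0027] shift [ 0.1037 -0.0576  0.0016]
orange [316.  218.5] [47. 26.] 90.0 [array([ 0.4704, -0.1403]), array([ 0.4858, -0.141 ]), array([ 0.4849, -0.1704]), array([ 0.4689, -0.1697])]
```

View pics/wrist4.png

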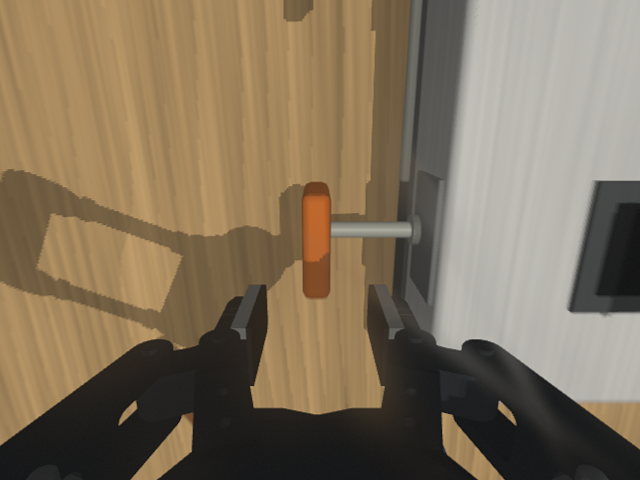

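View pics/scene4.png

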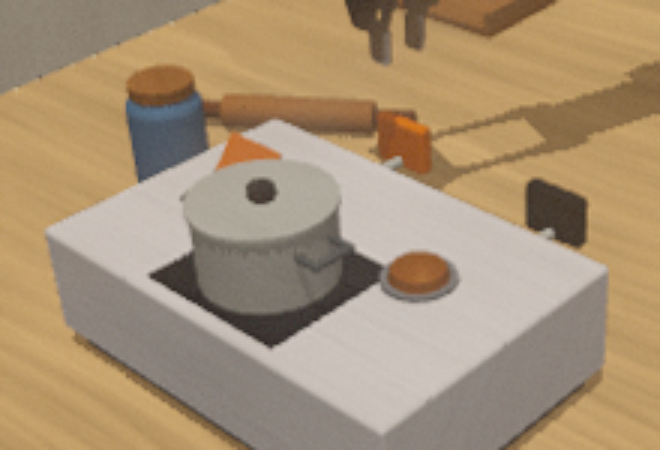

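The knob stays out by itself (centre x ≈ 0.4775) and the flap is open. I move in front of it at height with the fingers shut, then wait.

Emit:
arm_command(
  rows=[0,0,0,0,-0.02,0.001,1,0,0,0,0,-0.04,0.002,1,0,0,0,0,-0.055,0.003,1,0,0,0,0,-0.06,0.003,1,0,0,0,0,-0.06,0.003,1,0,0,0,0,-0.06,0.003,1,0,0,0,0,-0.06,0.003,1,0,0,0,0,-0.06,0.003,1,0,0,0,0,-0.06,0.003,1,0,0,0,0,-0.06,0.003,1],
)

```text
clock: 7.6
position: [0.4189, -0.1749, 0.2306]
tcp_rot: [0.511, 0.487, -0.509, 0.493]
ft_force: [0.8, 0.1, -0.0]
width: 0.0
```

Emit:
arm_command(
  rows=[0,0,0,0,0,0,1,0,0,0,0,0,0,1,0,0,0,0,0,0,1,0,0,0,0,0,0,1,0,0,0,0,0,0,1,0,0,0,0,0,0,1,0,0,0,0,0,0,1,0,0,0,0,0,0,1,0,0,0,0,0,0,1,0,0,0,0,0,0,1],
)

```text
clock: 8.6
position: [0.4189, -0.1748, 0.2306]
tcp_rot: [0.511, 0.487, -0.509, 0.493]
ft_force: [0.2, -0.3, -0.5]
width: -0.0001
```

Emit:
arm_command(
  rows=[0,0,0,0,0,0,1,0,0,0,0,0,0,1,0,0,0,0,0,0,1,0,0,0,0,0,0,1,0,0,0,0,0,0,1,0,0,0,0,0,0,1,0,0,0,0,0,0,1,0,0,0,0,0,0,1,0,0,0,0,0,0,1,0,0,0,0,0,0,1],
)

```text
clock: 9.6
position: [0.4189, -0.1749, 0.2306]
tcp_rot: [0.511, 0.487, -0.509, 0.493]
ft_force: [0.4, 0.1, -0.5]
width: -0.0002
```

Run:
```python
from h import *
goal((0.42,-0.173,0.122))
for n in("wrist","scene"):
  c=eyes.read_camera(n);im=c["pixels"]
  if n=="wrist":
    for k in blobs(im,(3,190,90),(14,255,255),100):
      b=cv2.minAreaRect(k);print("orange",np.round(b[0],1),np.round(b[1],1),b[2],[np.round(onz(c,p,0.143)[:2],4) for p in cv2.boxPoints(b)])
  if n=="scene": im=cv2.resize(im[170:320,150:370],None,fx=3,fy=3)
  cv2.imwrite(f"pics/{n}5.png",im[:,:,::-1])
```

```text
t 9.6 pos [ 0.4189 -0.1749  0.2306] q [-0.55  0.1   1.77  0.    1.26 -0.51] F [ 0.4  0.1 -0.5] w -0.0002
turn [ 0.0017  0.0038 -0.0073] shift [ 0.1086  0.0002 -0.0023]
orange [407.3 248.5] [25.2 84.2] 4.39870548248291 [array([ 0.4664, -0.2061]), array([ 0.4692, -0.1507]), array([ 0.4844, -0.1525]), array([ 0.4827, -0.2082])]
```

View pics/wrist5.png

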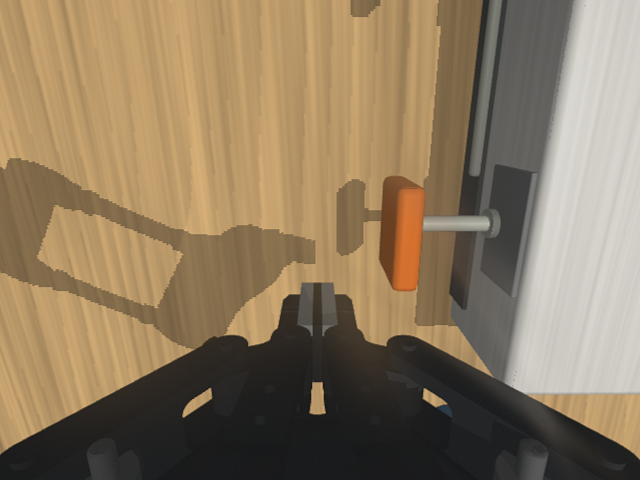

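View pics/scene5.png

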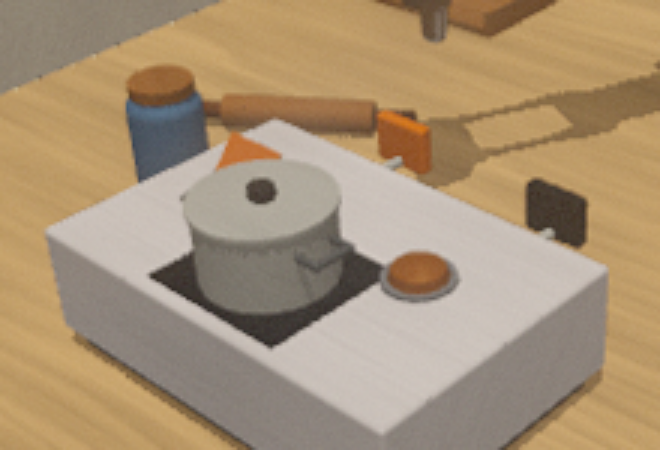

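Still out after more than 3 s untouched, with the flap open. Descending in front of it.

Emit:
arm_command(
  rows=[0,0,0,0.015,0,-0.001,1,0,0,0,0.03,0,-0.001,1,0,0,0,0.045,0,-0.002,1,0,0,0,0.06,0,-0.002,1,0,0,0,0.075,0,-0.002,1,0,0,0,0.09,0,-0.002,1,0,0,0,0.103,0,-0.002,1,0,0,0,0.11,0,-0.002,1,0,0,0,0.11,0,-0.002,1,0,0,0,0.11,0,-0.002,1],
)

```text
clock: 10.7
position: [0.4201, -0.1735, 0.121]
tcp_rot: [0.511, 0.487, -0.509, 0.493]
ft_force: [0.3, 0.4, 0.7]
width: -0.0002
```

Run:
```python
from h import *
goal((0.484,-0.1745,0.121))
c=eyes.read_camera("wrist");cv2.imwrite("pics/w6.png",c["pixels"][:,:,::-1])
```

```text
t 10.7 pos [ 0.4201 -0.1735  0.121 ] q [-0.55  0.2   1.95  0.    0.98 -0.5 ] F [0.3 0.4 0.7] w -0.0002
turn [ 0.0016  0.0041 -0.0079] shift [ 0.0005  0.0639 -0.0016]
```

View pics/w6.png

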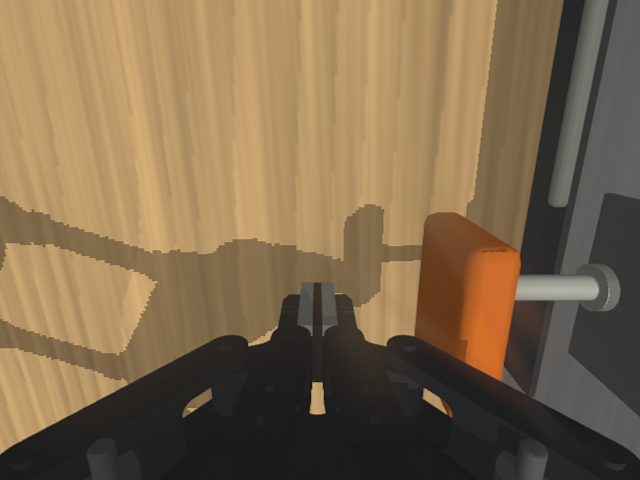

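The paddle face is clear ahead of the shut fingers. Pushing in past half-way.

Emit:
arm_command(
  rows=[0,0,0,0,0.012,0,1,0,0,0,0,0.024,0,1,0,0,0,0,0.03,0,1,0,0,0,0,0.034,0,1,0,0,0,0,0.038,0,1,0,0,0,0,0.042,0,1,0,0,0,0,0.046,0,1,0,0,0,0,0.05,0,1,0,0,0,0,0.054,0,1,0,0,0,0,0.058,0,1],
)

```text
clock: 11.75
position: [0.4792, -0.176, 0.1217]
tcp_rot: [0.511, 0.486, -0.509, 0.493]
ft_force: [0.2, -0.2, 0.8]
width: -0.0001
```

Run:
```python
from h import *
goal((0.484,-0.1765,0.121))
for n in("wrist","scene"):
  c=eyes.read_camera(n);im=c["pixels"]
  if n=="scene": im=cv2.resize(im[170:320,150:370],None,fx=3,fy=3)
  cv2.imwrite(f"pics/{n}7.png",im[:,:,::-1])
```

```text
t 11.75 pos [ 0.4792 -0.176   0.1217] q [-0.49  0.28  1.84  0.    1.01 -0.45] F [ 0.2 -0.2  0.8] w -0.0001
turn [ 0.0014  0.0043 -0.0098] shift [0.0008 0.0048 0.0003]
```

View pics/wrist7.png

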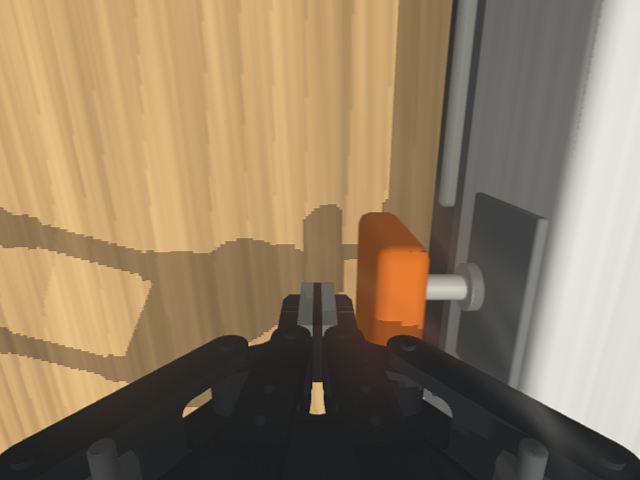

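View pics/scene7.png

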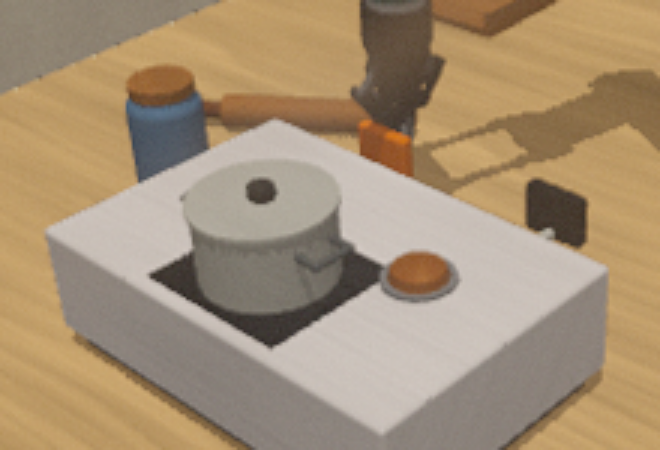

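The knob has flipped in and the flap has gone from view. Wrist force is near zero, so contact is already lost. I back off, rise, and measure it.

Emit:
arm_command(
  rows=[0,0,0,0,-0.02,0,1,0,0,0,0,-0.04,0,1,0,0,0,0,-0.055,0,1,0,0,0,-0.02,-0.06,0,1,0,0,0,-0.05,-0.06,0,1,0,0,0,-0.08,-0.06,0,1,0,0,0,-0.11,-0.06,0,1,0,0,0,-0.14,-0.06,0,1,0,0,0,-0.16,-0.06,0,1,0,0,0,-0.16,-0.06,0,1],
)

```text
clock: 12.85
position: [0.4193, -0.1738, 0.2842]
tcp_rot: [0.512, 0.484, -0.508, 0.496]
ft_force: [-0.4, 0.8, -0.4]
width: -0.0001
```

Run:
```python
from h import *
goal((0.484,-0.1765,0.121))
for n in("wrist","scene","top"):
  c=eyes.read_camera(n);im=c["pixels"]
  for k in blobs(im,(3,190,90),(14,255,255),20):
      b=cv2.minAreaRect(k);print(n,"orange",cv2.boundingRect(k),np.round(b[0],1),np.round(b[1],1),b[2],[np.round(onz(c,p,0.143)[:2],4) for p in cv2.boxPoints(b)])
  if n=="top":
    for k in blobs(im[200:300,250:450],(0,0,0),(180,255,45)): print("dark",cv2.boundingRect(k+[250,200]))
  cv2.imwrite(f"pics/{n}8.png",im[:,:,::-1])
```

```text
t 12.85 pos [ 0.4193 -0.1738  0.2842] q [-0.55  0.06  1.68  0.    1.38 -0.51] F [-0.4  0.8 -0.4] w -0.0001
turn [ 0.0017  0.0079 -0.0163] shift [ 0.1642  0.0621 -0.0012]
wrist orange (413, 227, 20, 34) [422.5 243.5] [33. 19.] 90.0 [array([ 0.4951, -0.1799]), array([ 0.5097, -0.1806]), array([ 0.5112, -0.2078]), array([ 0.4961, -0.2071])]
wrist orange (607, 175, 33, 91) [623. 220.] [90. 32.] 90.0 [array([ 0.6382, -0.1461]), array([ 0.6623, -0.1471]), array([ 0.6783, -0.2198]), array([ 0.6523, -0.2186])]
scene orange (270, 210, 17, 18) [280.2 216.4] [21.4  9.2] 51.34019470214844 [array([ 0.5098, -0.2039]), array([ 0.4654, -0.2124]), array([ 0.524 , -0.1033]), array([ 0.5643, -0.0976])]
top orange (387, 245, 13, 4) [393.  246.5] [ 3. 12.] 90.0 [array([ 0.5103, -0.1437]), array([ 0.5089, -0.1748]), array([ 0.5011, -0.1742]), array([ 0.5024, -0.1431])]
top orange (386, 169, 25, 23) [398. 180.] [22. 24.] 90.0 [array([ 0.7169, -0.1548]), array([ 0.7142, -0.2191]), array([ 0.6531, -0.2145]), array([ 0.6558, -0.1508])]
dark (404, 273, 18, 16)
```

View pics/wrist8.png

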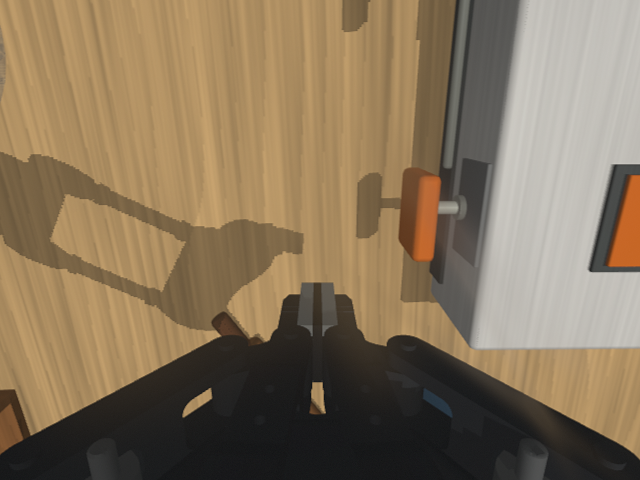

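View pics/top8.png

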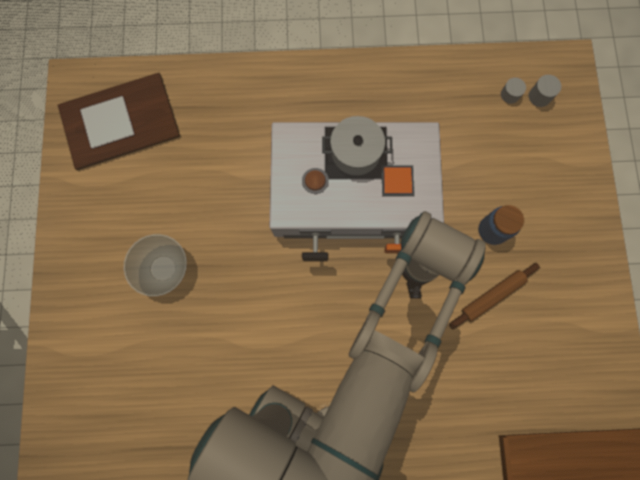

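View pics/scene8.png

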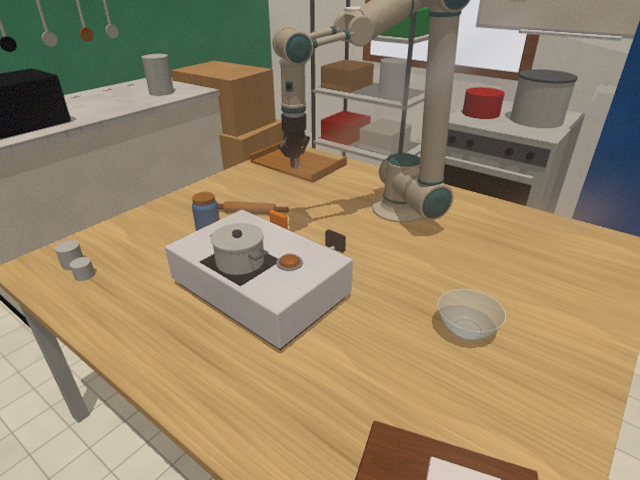

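Everything reads as it did at the start: scene knob box origin (270,210), top-view row 246.5, dimmer at (315,257). I check for small residual travel by comparing edges with the first pictures.

Run:
```python
import cv2,numpy as np
def cmp(a,b,sl,t):
    A=cv2.cvtColor(cv2.imread(a),cv2.COLOR_BGR2GRAY).astype(np.float32)[sl];B=cv2.cvtColor(cv2.imread(b),cv2.COLOR_BGR2GRAY).astype(np.float32)[sl]
    w=cv2.createHanningWindow(A.shape[::-1],cv2.CV_32F);print(t,cv2.phaseCorrelate(A,B,w),np.abs(A-B).mean())
cmp("pics/top0.png","pics/top8.png",np.s_[240:254,383:400],"vent top")
cmp("pics/top0.png","pics/top8.png",np.s_[245:270,295:335],"dimmer top")
cmp("pics/scene0.png","pics/scene8.png",np.s_[205:228,264:284],"vent scene")
cmp("pics/scene0.png","pics/scene8.png",np.s_[225:256,320:350],"dimmer scene")
cmp("pics/top0.png","pics/top8.png",np.s_[205:250,478:528],"jar");cmp("pics/top0.png","pics/top8.png",np.s_[260:330,460:545],"pin");cmp("pics/top0.png","pics/top8.png",np.s_[230:300,120:195],"bowl")
```

```text
vent top ((0.026242852348991264, 0.3494152701145401), 0.9493435722810251) 1.2605042
dimmer top ((0.0052010964432227524, 0.25631054816819265), 0.8301440715789795) 0.5175757
vent scene ((-0.06224738667034302, -0.037833558813282764), 1.0335395557185014) 2.4673913
dimmer scene ((0.013026075022620986, -0.11948307106987244), 0.9924628019332886) 2.6462367
jar ((0.15762200540183713, 0.6262096369270935), 0.930760398864746) 0.45665643
pin ((0.11942196767686397, 0.14718573270942414), 0.772209107434308) 3.520168
bowl ((0.5130064250792188, 0.03188490759208662), 0.9048130869865417) 1.7365714
```

```bash
python3 -c "
from h import *
s=r.sense();print(s['clock'],np.round(s['ft_force'],1),np.abs(s['qvel']).max());print(r.close_job())"
```

```text
13.0 [-0.7 -0.4 -0.8] 0.013815548492707797
the job is handed in; nothing more can be done
None
```

The job is done and handed in at 13.0 s. I gripped the orange vent knob, pulled it 30 mm straight out until it held by itself with the flap open, and let go. It stood untouched for over 3 s before I pushed it back with shut fingers. The arm then drew back and up, clear of everything.

- **Vent knob:** the last pictures show it back at its starting position within about 0.4 px (roughly 1 mm), with the flap shut. I did not push it the last few millimetres against its stop. It flipped home by itself, and I judged it home from the images.
- **Light knob, bowl, pin and jar:** the image comparison shows shifts of at most about 0.6 px (jar 0.63, bowl 0.51, dimmer 0.26). I put these down to comparison noise, since nothing was touched.
- **Forces:** the highest wrist reading at the end of any move was about 6 N, while gripping. At hand-in it was under 1 N on each axis, with the arm at rest.
- **Check that disagreed:** the last wrist-camera reading put the knob about 4 mm short of its first reading. I put that down to the slanted view cutting off the mask, because the top and scene cameras both showed it home.

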